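# Set up the blade grinder for its first pass

## Robot

A 6-joint arm with a two-finger parallel gripper is mounted at the origin on the work surface. World frame = base frame: x ahead of the robot, y to its left, z up, the work surface at z = 0. Lengths are in m, angles in rad, forces in N, time in s.
With the tool pointing down it reaches from about 0.425 to 0.95 m from the base axis. Payload 3.5 kg.
Tool frame: the origin (TCP) lies midway between the tips of the shut fingers; the grasp point (between the pads) lies 19 mm behind it; y points along the fingers, x is the direction in which the jaws open and shut, and the axes are right-handed (so a half turn about y gives the same grasp; the last joint's range is limited). The gripper opens to 85 mm and grips with 20 to 120 N. Pads are 22 mm wide; open, the fingers measure 114 mm over their backs; the gripper's body (76 mm by 85 mm) begins 54 mm behind the grasp point. The pads swing forward as they close: fully open they stand 13 mm farther back than shut.
Start: joints at [0.995, 0.286, 1.577, -0, 1.279, -0.15], TCP at [0.279, 0.615, 0.231] pointing down, gripper open.
Joint ranges: [-2.77, 2.77], [-0.9, 2.22], [0.21, 2.48], [-1.53, 4.67], [0.24, 2.81], [-2.84, 2.84]. Speed limits (rad/s): [2.79, 2.79, 3.14, 3.14, 3.14, 3.14].

## Interface

Orientations are given as a unit quaternion [x, y, z, w].
In Python, from plant import ctrl, viewer gives the robot as it stands.
- The arm moves only by the tool step_arm, never from a script. Its argument "rows" is a list of rows, each a list of 3 entries, a list of its own where there are three numbers: the turn, a rotation vector about the tool's x, y, z in degrees, then the shift along the tool's x, y, z in mm, then the closure, from 0 (fully open) to 1 (shut). A call has 1 to 10 rows; each row is the pose to reach, as a shift and turn from the pose commanded when the call began, along the tool's axes at that moment; what a row does not reach only later rows make up. A row lasts 1/12 s, in which the tool goes at most 41.7 mm and 7.16 degrees, less where a joint would pass 70% of its speed; a pose out of reach is approached as far as the arm can. A call with a gripper value outside its range is refused whole. The fingers move at their own pace and stop on an object; "newtons" is the grip in N (left out, the last holds). Time passes only in rows, so rows that repeat a pose let the fingers close. It gives the time, the measured TCP pose, the force and the opening at its end, in the units of the state.
- ctrl.get_state(): the state, without advancing time (a new reading comes with each control period).
- viewer.read_camera(name): name is "scene" or "top" or "wrist"; returns (picture, depth): 400x640x3 uint8, red, green, blue; 400x640 float32, m along the optical axis (not along the pixel's ray), 0 where there is no reading.
- viewer.calibration(name): a dict with "K" (3x3 intrinsics, pixels), "R" (3x3) and "t" (3): a world point X has camera coordinates R X + t. Camera axes: x right, y down, z forward; pixel columns grow to the right and rows downward; lengths in m; the calibration is good to about 2 mm. A picture is of the moment at which its call begins: read the wrist's pose just before it. calibration takes no time and is no camera call; for the wrist camera it gives the pose at the moment of the call.
- ctrl.sign_off(): hands the job in, once; it reports no verdict.
The state is a dict: "time": time; "qpos": joint angles; "dq": joint speeds; "joint_efforts": joint torques, N m; "eef_pos": TCP position; "tcp_rot": TCP orientation; "contact_force": force on the tool from outside, world axes, zero at the start; "wrist_torque": the same for the moment, N m; "opening": opening from 0.0 (shut) to 1.0 (fully open).
Only numpy, scipy, OpenCV 4.12 (cv2) and the standard library are available. Lean on these libraries where they do the work, as an engineer would, in place of code of your own. Each camera call takes 0.05 s, during which the arm holds its last target.

## Task

Set up the blade grinder for its first pass: push the carriage all the way home against its end stop so the blade lies under the grinding wheel, then wind the head down by two full turns of the top handwheel (clockwise seen from above), counted from where the head really begins to move - the worn wheel first turns through some slack - so that the wheel ends about 3 mm above the blade and never touches it. Then swing the clear spark guard down until it hangs fully shut, and leave everything else on the bench where it lies.

Things in the scene. Friction and masses are not known exactly. Their poses are not given: they have to be found in the camera images.
- grinder: Bench blade grinder, bolted down: green base 250 x 360 x 50 mm, green column 90 mm square behind (top 241 mm). Origin: centre of the base's underside, on the bench. x points from its front to the column, y to the left along the carriage's travel (seen from the front), z up. In this frame the handwheel axis is at x = 50, y = 0 mm; head, carriage and guard are centred on x = -85 mm.
- carriage (a joint): Travel (m) along the grinder's -y of the grey carriage that bears the blade on a dark magnetic chuck. 0 = pulled out to the left, 0.090 = home against the end stop at the right end of the base. Starts between 0 and 0.025. It slides with about 3 N of friction (more when pushed fast) and stays where it is left.
- push_post (a point): The carriage's push handle: upright black post 18 mm in diameter, free from 90 to 130 mm height, with a red ball 27 mm across on top (to 156 mm), near the carriage's left (+y) end. This point is on the post's axis, 112 mm above the bench; the carriage's top beside it is at 80 mm. It is 215 mm to the left of the wheel's centre at joint 0, 125 mm at home. Push it from its left side.
- head (a joint): How far (m) the head with the grinding wheel has been lowered. Starts at 0, the wheel 19 mm above the height of the blade's top. It moves 8 mm for each full turn of the feed screw, down when the handwheel goes clockwise seen from above: two real turns are 0.016. It stays where it is left.
- hub (a point): Centre of the handwheel, on its upright axis, 267 mm above the bench, level with the top of the rim. Hub 34 mm across, its top at 280 mm. The handwheel is 126 mm in diameter over its rim, which is 14 mm thick, with three spokes.
- crank (a point): Upright red crank grip on the handwheel's rim, up to 24 mm thick, from 264 to 324 mm height; this point is on its axis, 297 mm high, 52 mm from the wheel's axis. Clockwise from the start the worn wheel turns freely (about 1 N at the grip) through 0.3 to 0.75 of a turn before the screw bites (about 7 N) and the head moves. Turned back, the full slack is 0.75 turn. Stays where it is left.
- guard_hinge (a point): Hinge of the spark guard, on the end of a bracket on the right (-y) side of the yellow hood, 104 mm sideways from the wheel's centre; the hinge line runs along the grinder's x axis. 236 mm above the bench at the start; it goes down with the head.
- guard (a joint): Angle of the spark guard (rad): 0 = hanging straight down, shut (there is a stop); 1.57 = level, standing out to the right (-y) of the hood. Starts between 1.2 and 1.6. A stiff hinge (about 0.16 N m) holds it where it is left; pushed on its knob, down and then towards the hood, it shuts.
- chef_knife: Chef's knife lying flat, blade 170 mm, black handle 120 mm; origin at the heel, under the knife. Leave alone.
- cleaver: Cleaver lying flat, blade 160 x 80 mm, brown handle; origin at the heel, under it. Leave alone.
- whetstone: Two-sided whetstone on a wooden base, 200 x 72 x 34 mm; origin at the centre of its underside. Leave alone.
- spare_wheel: Spare pink grinding wheel lying flat, 124 mm in diameter, 22 mm thick; origin at the centre of its underside. Leave alone.
- oil_bottle: Yellow oil bottle with red cap, 52 mm in diameter, 130 mm tall; origin at the centre of its underside. Leave alone.
- scissors: Scissors lying flat, 200 mm long, orange ring handles; origin under the pivot. Leave alone.
- wheel_centre (a point): Centre of the pink grinding wheel (124 mm in diameter, 22 mm thick, axis along the grinder's x) on the head, 181 mm above the bench at the start. The yellow hood over it is 145 mm wide (72 mm to each side along y), its top 72 mm above this point; a grey motor lies between it and the column. A red pointer on the head runs along a scale with 8 mm marks on the column's right side.
- guard_knob (a point): Centre of the black ball knob, 28 mm across, on the outer face of the spark guard near the middle of its free edge; 36 mm out from the panel, 86 mm from the hinge line along it. The guard is a clear panel 94 mm wide, 105 mm long from hinge to free edge, 4 to 6 mm thick, with red edges. With the guard level the knob stands up on top of it; with it shut the knob points to the right (-y).

How it is judged:
On the way, in this order (a step that is already met when the one before it is completed fails the run):
1. the carriage is home against its stop (value of joint carriage above 0.086 m), for 0.2 s.
2. the head is down by two real turns (16 mm, within 1.6 mm) (value of joint head between 0.0144 and 0.0176 m), for 0.3 s.
3. the spark guard hangs shut (value of joint guard below 0.12 rad), for 0.2 s.
At the end, for the whole second after the job is handed in: The carriage is home (within 4 mm of its stop), the head is down by two real turns of the screw (16 mm, within 1.6 mm) and the spark guard hangs shut (within 0.12 rad) (all of step 2 and value of joint carriage above 0.086 m and value of joint guard below 0.12 rad); the robot touches nothing.
It fails at once if the grinding wheel is wound down onto the blade (head lowered by 18.8 mm or more) (value of joint head above 0.0188 m).
It fails at once if something else on the bench is moved by more than 30 mm (distance of any of chef_knife, cleaver, whetstone, spare_wheel, oil_bottle, scissors from where it was at the start of the episode above 0.03 m).
It also fails if it takes over 72 s, if anything falls off the work surface, if the arm or the gripper's body presses on something with over 40 N, if the wrist force passes 120 N, or if a joint passes its speed limit or range.

## Working session

There is one attempt and no reset: what is moved stays moved. The work goes in short steps, Python scripts to look and compute and a tool call to move; the robot and the scene stay as the last step left them, time stands still between calls to the robot, and variables do not carry over. Pictures are saved under pics/ and viewed, and the job is handed in when it is done.

Besides the shell and the picture viewer there is one more tool, called as name(argument=value, ...) on one line, values as JSON. step_arm: Moves the arm, as the interface text tells. Its arguments: {"type":"object","properties":{"rows":{"type":"array"},"newtons":{"type":"number"}},"required":["rows"]}

```bash
ls; mkdir -p pics; cat > h.py <<'E'
import numpy as np, cv2
from plant import ctrl, viewer
def snap(n,f):
    c=viewer.calibration(n); p,d=viewer.read_camera(n)
    cv2.imwrite('pics/'+f+'.png',p[:,:,::-1]); np.savez('pics/'+f+'.npz',p=p,d=d,K=c['K'],R=c['R'],t=c['t'])
    return p,d,c
def load(f):
    z=np.load('pics/'+f+'.npz'); return z['p'],z['d'],z
def world(d,c):
    v,u=np.mgrid[:d.shape[0],:d.shape[1]]
    K=c['K'];P=np.stack([(u-K[0,2])/K[0,0]*d,(v-K[1,2])/K[1,1]*d,d],-1)
    W=(P-c['t'])@c['R']; W[d<=0]=np.nan
    return W
E
python3 - <<'E'
from h import *
snap('scene','s0');snap('top','t0')
s=ctrl.get_state();print(s)
E
```

```text
pics
{'time': 0.1, 'qpos': array([ 9.94975951e-01,  2.87148365e-01,  1.57801776e+00, -6.48438359e-05,
        1.27859005e+00, -1.49991880e-01]), 'dq': array([-2.26034552e-05, -1.51832482e-03, -2.58218383e-03, -8.29727549e-04,
        4.53756628e-04,  1.16337604e-04]), 'joint_efforts': array([ 2.25456592e-04, -4.07294691e+01, -2.93698525e+01, -1.87351798e-04,
        3.39615988e-03, -1.15470189e-05]), 'eef_pos': array([0.27848437, 0.61422951, 0.23004491]), 'tcp_rot': array([ 0.59469397,  0.3823717 , -0.38374902, -0.59402665]), 'contact_force': array([ 0.59411117, -0.12177692,  0.03395935]), 'wrist_torque': array([-0.02858938,  0.01783916, -0.05609888]), 'opening': 1.0011370073852035}
```

View pics/s0.png

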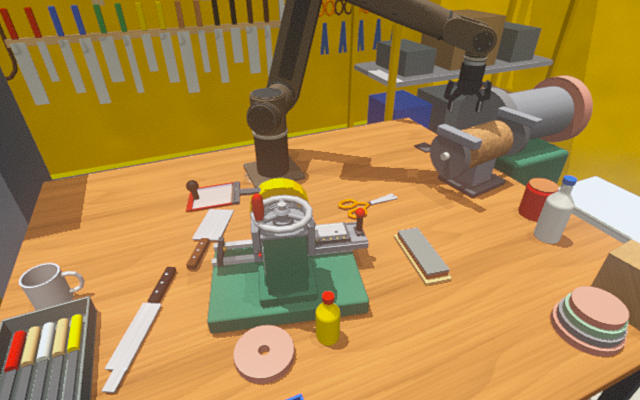

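View pics/t0.png

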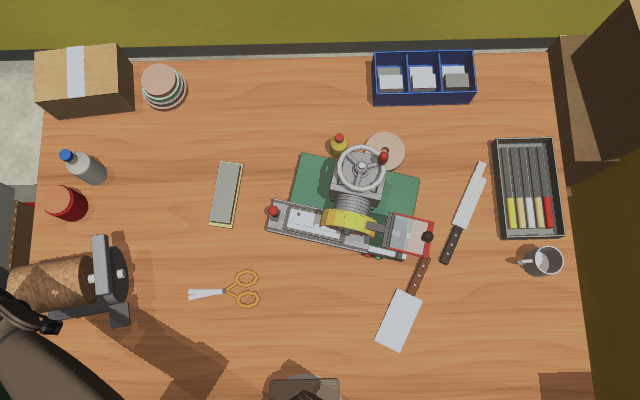

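```bash
python3 - <<'E'
from h import *
from scipy.spatial.transform import Rotation as R
s=ctrl.get_state();print(R.from_quat(s['tcp_rot']).as_matrix().round(3))
for n in('scene','top'):
    c=viewer.calibration(n);print(n,-c['R'].T@c['t'],c['K'].round(1).tolist())
E
```

```text
[[ 0.413 -0.001 -0.911]
 [ 0.911 -0.002  0.413]
 [-0.002 -1.     0.   ]]
scene [ 1.23308831 -0.3386737   0.7063666 ] [[377.0, 0.0, 320.9], [0.0, 377.0, 202.3], [0.0, 0.0, 1.0]]
top [ 0.26190908 -0.04308405  1.50443592] [[514.4, 0.0, 316.5], [0.0, 514.4, 199.4], [0.0, 0.0, 1.0]]
```

```bash
python3 - <<'E'
from h import *
p,d,c=load('t0');W=world(d,c)
b=p[120:280,250:450];cv2.imwrite('pics/t0z.png',cv2.resize(b[:,:,::-1],None,fx=4,fy=4,interpolation=cv2.INTER_CUBIC)[:600,:800])
def m(u,v,r=1):
    return np.nanmedian(W[v-r:v+r+1,u-r:u+r+1].reshape(-1,3),0).round(4)
for n,u,v in[('ball',274,211),('hub',361,167),('crank',384,155),('knob',427,236),('bench',240,120)]: print(n,m(u,v))
# fit ring: points with z 0.255..0.275 near hub
g=W[120:280,250:450]; q=g[(g[...,2]>.258)&(g[...,2]<.272)]
print(len(q),np.nanmin(q,0),np.nanmax(q,0))
hsv=cv2.cvtColor(p,cv2.COLOR_RGB2HSV)
# green base mask
mk=(hsv[...,0]>60)&(hsv[...,0]<90)&(hsv[...,1]>80)&(abs(W[...,2]-.05)<.006)
mk=mk.astype(np.uint8);pts=W[mk>0][:,:2].astype(np.float32);print(len(pts),cv2.minAreaRect(pts))
p,d,c=load('s0')
cv2.imwrite('pics/s0z.png',cv2.resize(p[170:330,170:390][:,:,::-1],None,fx=3.6,fy=3.6,interpolation=cv2.INTER_CUBIC))
E
```

```text
ball [0.5437 0.0711 0.1546]
hub [ 0.6219 -0.1554  0.2839]
crank [ 0.6382 -0.2079  0.3259]
knob [ 0.447  -0.3064  0.2783]
bench [ 8.679e-01  1.885e-01 -5.000e-04]
962 [ 0.43623647 -0.32446593  0.2581719 ] [ 0.68919718 -0.09641708  0.27198325]
2 ((0.423969566822052, -0.21071591973304749), (0.006236019544303417, 0.0), -118.84529113769531)
```

View pics/t0z.png

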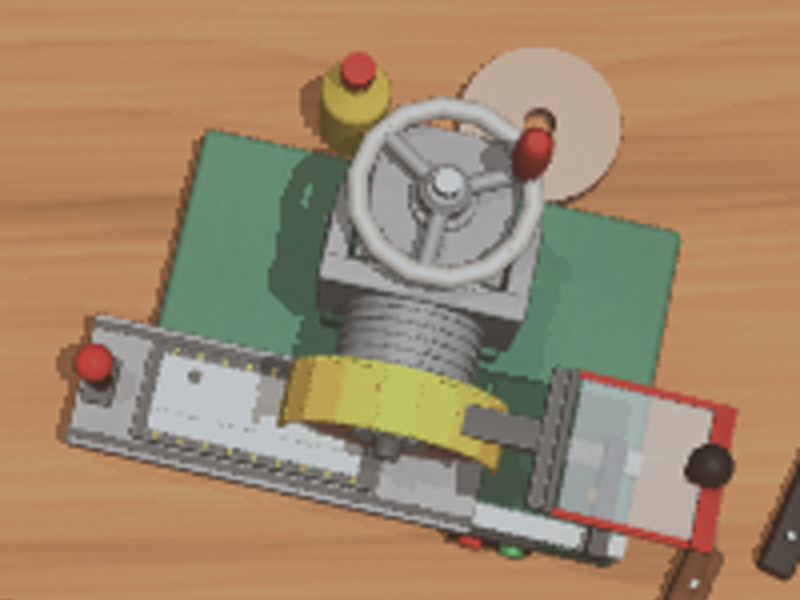

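View pics/s0z.png

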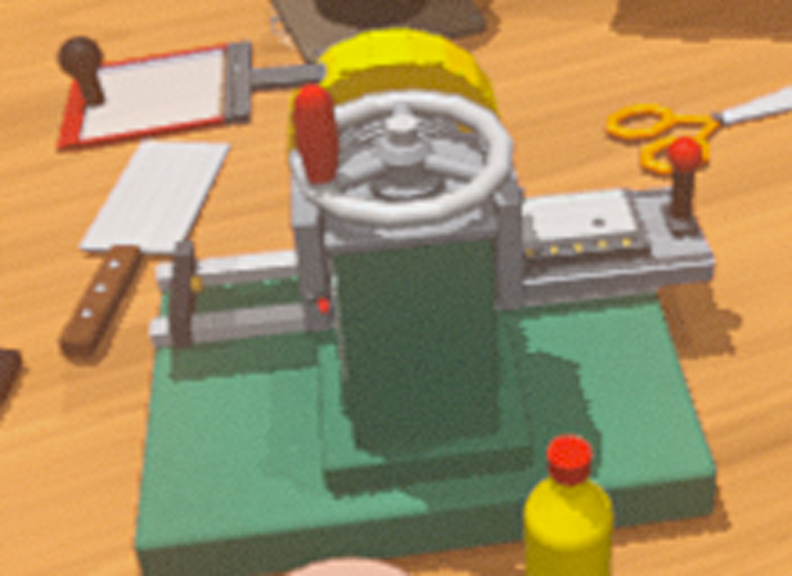

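```bash
python3 - <<'E'
from h import *
for f in('t0','s0'):
    p,d,c=load(f);W=world(d,c)
    x=W[...,0];y=W[...,1];z=W[...,2]
    roi=(abs(x-.56)<.3)&(abs(y+.15)<.3)
    mk=roi&(abs(z-.05)<.006)&(p[...,1].astype(int)>p[...,0]+15)
    pts=W[mk][:,:2].astype(np.float32);print(f,len(pts))
    r=cv2.minAreaRect(pts);print(r,cv2.boxPoints(r).round(3).tolist(), np.median(W[mk][:,2]))
    # rim
    mk=(abs(x-.62)<.09)&(abs(y+.155)<.09)&(abs(z-.267)<.008)
    q=W[mk][:,:2]
    (e,_)=cv2.minEnclosingCircle(q.astype(np.float32)),0
    from scipy.optimize import least_squares
    red=(p[...,0].astype(int)>120)&(p[...,1]<70)&(p[...,2]<80)
    k=red&(z>.285)&(z<.33)&roi
    print('rim',e,len(q),'crank',np.median(W[k],0).round(4),k.sum(), W[k].min(0),W[k].max(0))
    k=red&(z>.128)&(z<.16)&(y>0)&roi
    print('ball',np.median(W[k],0).round(4),k.sum(),W[k].min(0).round(4),W[k].max(0).round(4))
    k=(p.max(-1)<60)&(z>.2)&(y<-.25)&roi&(x<.5)
    print('knob',np.median(W[k],0).round(4),k.sum(),W[k].min(0).round(4),W[k].max(0).round(4))
E
```

```text
t0 3165
((0.57353276014328, -0.14268341660499573), (0.357278436422348, 0.2579297721385956), 75.730712890625) [[0.4050000011920929, -0.2840000092983246], [0.6539999842643738, -0.3479999899864197], [0.7429999709129333, -0.0010000000474974513], [0.49300000071525574, 0.06199999898672104]] 0.0511766179514124
rim ((0.6260805130004883, -0.15628166496753693), 0.06323163956403732) 962 crank [ 0.6349 -0.2082  0.3233] 29 [ 0.62935246 -0.2158073   0.31961419] [ 0.647813   -0.20057812  0.32807556]
ball [0.5461 0.0739 0.1541] 56 [0.5358 0.0629 0.1443] [0.5583 0.0854 0.1593]
knob [ 0.4484 -0.3014  0.2709] 24 [ 0.4387 -0.3111  0.264 ] [ 0.461  -0.297   0.2745]
s0 5355
((0.5855348110198975, -0.15181174874305725), (0.35561618208885193, 0.2340964525938034), 75.26316833496094) [[0.4269999861717224, -0.2939999997615814], [0.6539999842643738, -0.3540000021457672], [0.7440000176429749, -0.009999999776482582], [0.5180000066757202, 0.05000000074505806]] 0.049861340302409116
rim ((0.6268054842948914, -0.1628994196653366), 0.06235283240675926) 1040 crank [ 0.6452 -0.2147  0.3077] 202 [ 0.63139309 -0.22336323  0.28507801] [ 0.64953822 -0.20370512  0.32547948]
ball [0.5526 0.0641 0.1485] 61 [0.5412 0.0557 0.1363] [0.5576 0.0767 0.1591]
  return _methods._mean(a, axis=axis, dtype=dtype,
  ret = um.true_divide(
Traceback (most recent call last):
ValueError: zero-size array to reduction operation minimum which has no identity
```

```bash
cat >> h.py <<'E'
from scipy.spatial.transform import Rotation as Rot
YAW=np.radians(-14.5)
xg=np.array([np.cos(YAW),np.sin(YAW),0]);yg=np.array([-np.sin(YAW),np.cos(YAW),0])
HUB=np.array([.6265,-.1595,0])
def G(x,y,z): # mm in grinder frame -> world
    return HUB+xg*(x-50)/1000+yg*y/1000+np.array([0,0,z/1000])
def toG(P): 
    D=np.asarray(P)-HUB; return np.array([D@xg*1000+50,D@yg*1000,P[2]*1000])
def to(target, down=True):
    s=ctrl.get_state();M=Rot.from_quat(s['tcp_rot'])
    T=Rot.from_matrix(np.stack([yg,[0,0,-1],np.cross(yg,[0,0,-1])],1))
    rv=(M.inv()*T).as_rotvec(degrees=True)
    print('turn',rv.round(1),'shift',(M.inv().apply(np.asarray(target)-s['eef_pos'])*1000).round(1),'dist',np.linalg.norm(target-s['eef_pos']))
def st():
    s=ctrl.get_state();M=Rot.from_quat(s['tcp_rot'])
    print('t',s['time'],'tcpG',toG(s['eef_pos']).round(1),'F g',[float((s['contact_force']@a).round(1)) for a in(xg,yg,np.array([0,0,1]))],'open',round(s['opening'],3))
E
python3 - <<'E'
from h import *
print(toG(np.array([.547,.071,.112])),toG(np.array([.64,-.211,.297])))
t=toG(np.array([.547,.071,.112]));to(G(-85,t[1]+55,240));st()
E
```

```text
[-84.68032834 203.25282078 112.        ] [ 75.96456335 -46.47947342 297.        ]
turn [-0.  -9.9 -0.1] shift [-329.7   -9.4 -459.2] dist 0.565343693438307
t 0.1 tcpG [-480.7  661.9  230. ] F g [0.6, 0.0, 0.0] open 1.001
```

step_arm(rows=[[[0, -2, 0], [-10, -3, -14], 1], [[0, -4, 0], [-30, -5, -42], 1], [[0, -6, 0], [-52, -9, -73], 1], [[0, -9.9, 0], [-75, -9, -105], 1], [[0, -9.9, 0], [-98, -9, -137], 1], [[0, -9.9, 0], [-121, -9, -169], 1], [[0, -9.9, 0], [-145, -9, -201], 1], [[0, -9.9, 0], [-169, -9, -235], 1], [[0, -9.9, 0], [-193, -9, -269], 1], [[0, -9.9, 0], [-217, -9, -302], 1]])

```text
time: 0.93
eef_pos: [0.4645, 0.2904, 0.2399]
tcp_rot: [-0.559, -0.433, 0.433, 0.559]
contact_force: [0.8, 0.0, -0.0]
opening: -0.002
```

```bash
python3 - <<'E'
from h import *
st();to(G(-85,258,240))
E
```

```text
t 0.9333 tcpG [-219.5  395.   239.9] F g [0.8, 0.2, -0.0] open -0.002
turn [-0.  0. -0.] shift [-1.371e+02 -1.000e-01 -1.344e+02] dist 0.19198401963135023
```

step_arm(rows=[[[0, 0, 0], [-24, 0, -24], 1], [[0, 0, 0], [-50, 0, -50], 1], [[0, 0, 0], [-78, 0, -77], 1], [[0, 0, 0], [-104, 0, -102], 1], [[0, 0, 0], [-125, 0, -123], 1], [[0, 0, 0], [-137, 0, -134], 1], [[0, 0, 0], [-137, 0, -134], 1]])

```text
time: 1.52
eef_pos: [0.5608, 0.123, 0.2397]
tcp_rot: [0.56, 0.431, -0.432, -0.56]
contact_force: [0.5, -0.6, -0.5]
opening: 0.001
```

```bash
python3 - <<'E'
from h import *
st();snap('wrist','w1');st()
p,d,c=load('w1');W=world(d,c)
cc=-c['R'].T@c['t'];print(toG(cc),c['R'].round(2).tolist())
E
```

```text
t 1.5167 tcpG [-84.4 257.1 239.7] F g [0.7, -0.4, -0.5] open 0.001
t 1.5667 tcpG [-85.7 258.5 239.6] F g [-0.5, 0.0, 0.2] open 0.0
[-150.35793864  258.13693408  382.0834097 ] [[0.25, 0.97, -0.0], [0.93, -0.25, 0.26], [0.25, -0.07, -0.97]]
```

View pics/w1.png

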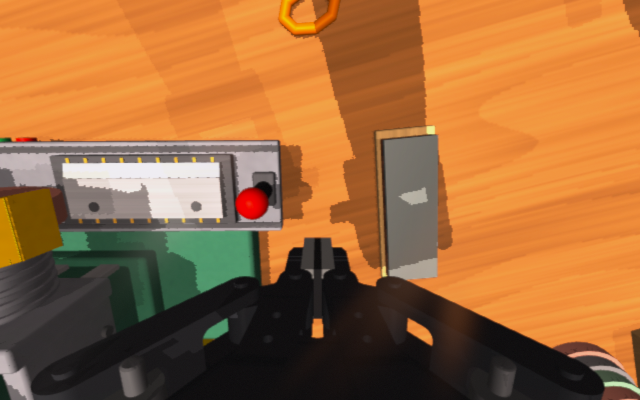

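```bash
python3 - <<'E'
from h import *
p,d,c=load('w1');W=world(d,c)
red=(p[...,0]>170)&(p[...,1]<70)&(p[...,2]<70); red[:180]=0;red[225:]=0;red[:,:230]=0;red[:,275:]=0
q=W[red]
from scipy.optimize import least_squares
r=least_squares(lambda s:np.linalg.norm(q-s,axis=1)-.0135,np.nanmedian(q,0)-[0,0,.01],loss='soft_l1',f_scale=.002)
print('ball',r.x,toG(r.x),red.sum())
# carriage left end and its edges
Y=W@yg
row=W[200,265:285];print([toG(x).round(0).tolist() for x in row[::2]])
for u in (150,200):
  col=[ (v,toG(W[v,u]).round(0).tolist()) for v in list(range(136,148,2))+list(range(222,236,2))];print(u,col)
E
```

```text
Traceback (most recent call last):
ValueError: Residuals are not finite in the initial point.
```

```bash
python3 - <<'E'
from h import *
p,d,c=load('w1');W=world(d,c)
red=(p[...,0]>170)&(p[...,1]<70)&(p[...,2]<70)&(d>0); red[:180]=0;red[225:]=0;red[:,:230]=0;red[:,275:]=0
q=W[red]
from scipy.optimize import least_squares
r=least_squares(lambda s:np.linalg.norm(q-s,axis=1)-.0135,np.nanmedian(q,0)-[0,0,.01],loss='soft_l1',f_scale=.002)
print('ball',r.x,toG(r.x),red.sum())
for u in (150,200):
  col=[ (v,toG(W[v,u]).round(0).tolist()) for v in list(range(136,148,2))+list(range(222,236,2))];print(u,col)
E
```

```text
ball [0.54490149 0.07220032 0.14276414] [-87.01253713 203.889483   142.76414422] 636
150 [(136, [-136.0, 49.0, -1.0]), (138, [-134.0, 49.0, -0.0]), (140, [-131.0, 48.0, -0.0]), (142, [-133.0, 92.0, 79.0]), (144, [-131.0, 91.0, 79.0]), (146, [-130.0, 93.0, 82.0]), (222, [-54.0, 88.0, 93.0]), (224, [-49.0, 81.0, 82.0]), (226, [-46.0, 80.0, 81.0]), (228, [-43.0, 78.0, 79.0]), (230, [-40.0, 78.0, 79.0]), (232, [-28.0, 60.0, 50.0]), (234, [-25.0, 60.0, 51.0])]
200 [(136, [-136.0, 111.0, -1.0]), (138, [-133.0, 111.0, 0.0]), (140, [-134.0, 137.0, 68.0]), (142, [-133.0, 142.0, 81.0]), (144, [-131.0, 141.0, 79.0]), (146, [-129.0, 142.0, 82.0]), (222, [-54.0, 138.0, 93.0]), (224, [-48.0, 133.0, 81.0]), (226, [-46.0, 133.0, 82.0]), (228, [-43.0, 132.0, 81.0]), (230, [-41.0, 132.0, 80.0]), (232, [-27.0, 119.0, 50.0]), (234, [-25.0, 119.0, 49.0])]
```

step_arm(rows=[[[0, 0, 0], [0, 20, 0], 1], [[0, 0, 0], [0, 50, 0], 1], [[0, 0, 0], [0, 85, 0], 1], [[0, 0, 0], [0, 115, 0], 1], [[0, 0, 0], [0, 132, 0], 1], [[0, 0, 0], [-3, 135, 0], 1], [[0, 0, 0], [-12, 135, 0], 1], [[0, 0, 0], [-22, 135, 0], 1], [[0, 0, 0], [-31, 135, 0], 1], [[0, 0, 0], [-40, 135, 0], 1]])

```text
time: 2.4
eef_pos: [0.5512, 0.0875, 0.1082]
tcp_rot: [0.56, 0.435, -0.431, -0.558]
contact_force: [0.9, 4.3, 3.0]
opening: 0.002
```

```bash
python3 - <<'E'
from h import *
st()
E
```

```text
t 2.4 tcpG [-84.8 220.3 108.2] F g [-0.2, 4.4, 3.0] open 0.002
```

step_arm(rows=[[[0, 0, 0], [-8, 0, 0], 1], [[0, 0, 0], [-16, 0, 0], 1], [[0, 0, 0], [-24, 0, 0], 1], [[0, 0, 0], [-32, 0, 0], 1], [[0, 0, 0], [-40, 0, 0], 1], [[0, 0, 0], [-47, 0, 0], 1], [[0, 0, 0], [-53, 0, 0], 1], [[0, 0, 0], [-58, 0, 0], 1], [[0, 0, 0], [-62, 0, 0], 1], [[0, 0, 0], [-65, 0, 0], 1]])

```text
time: 3.23
eef_pos: [0.5364, 0.0281, 0.1087]
tcp_rot: [-0.559, -0.437, 0.427, 0.561]
contact_force: [6.6, 26.5, 11.1]
opening: 0.002
```

```bash
python3 - <<'E'
from h import *
st()
E
```

```text
t 3.2333 tcpG [-84.2 159.  108.7] F g [-0.3, 27.3, 11.1] open 0.002
```

```bash
python3 - <<'E'
from h import *
snap('top','t1');snap('scene','s1');st()
p,d,c=load('t1');W=world(d,c)
cv2.imwrite('pics/t1z.png',cv2.resize(p[150:280,250:450][:,:,::-1],None,fx=4,fy=4,interpolation=cv2.INTER_CUBIC))
p,d,c=load('s1')
cv2.imwrite('pics/s1z.png',cv2.resize(p[130:330,170:390][:,:,::-1],None,fx=3,fy=3,interpolation=cv2.INTER_CUBIC))
E
```

```text
t 3.3333 tcpG [-84.  158.6 109. ] F g [-1.0, 19.3, 8.2] open -0.002
```

View pics/t1z.png

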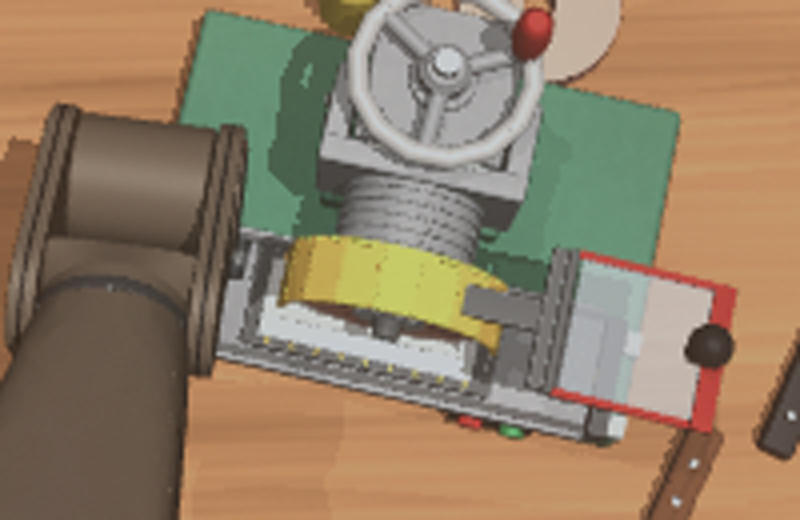

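View pics/s1z.png

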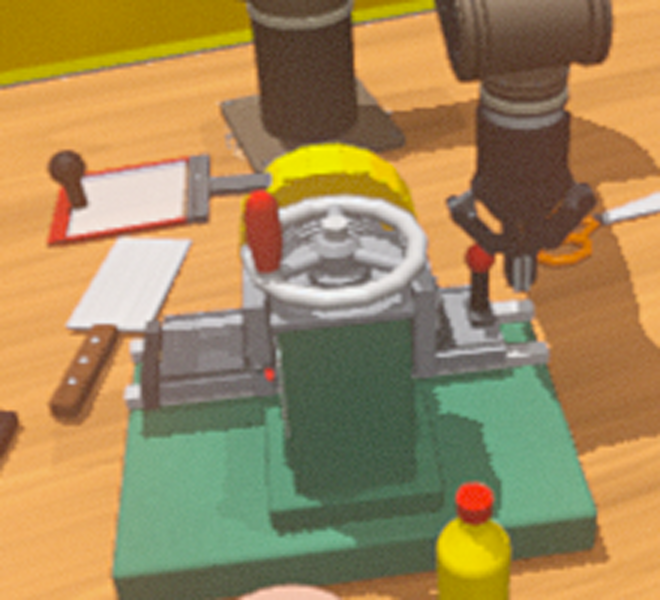

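```bash
python3 - <<'E'
from h import *
for f in('s0','s1'):
    p,d,c=load(f);W=world(d,c);P=p.astype(int)
    red=(P[...,0]>120)&(P[...,1]<80)&(P[...,2]<80)&(d>0)&(W[...,2]>.12)&(W[...,2]<.165)&(abs(W[...,0]-.54)<.07)&(abs(W[...,1]-.03)<.1)
    q=W[red]
    from scipy.optimize import least_squares
    r=least_squares(lambda s:np.linalg.norm(q-s,axis=1)-.0135,np.median(q,0)-[.01,0,0],loss='soft_l1',f_scale=.002)
    print(f,len(q),toG(r.x).round(1),toG(np.median(q,0)).round(1))
E
```

```text
s0 75 [-87.2 199.9 143.2] [-78.1 197.8 149.1]
s1 58 [-86.5 121.1 144.2] [-75.7 119.1 149.3]
```

step_arm(rows=[[[0, 0, 0], [10, 0, 0], 1], [[0, 0, 0], [28, 0, 0], 1], [[0, 0, 0], [32, -25, 0], 0.8], [[0, 0, 0], [32, -60, 0], 0.5], [[0, 0, 0], [32, -100, 0], 0.2], [[0, 0, 0], [32, -141, 0], 0], [[0, 0, 0], [32, -180, 0], 0], [[0, 0, 0], [15, -218, 0], 0], [[0, 0, 0], [-8, -252, 0], 0], [[0, 0, 0], [-38, -280, 0], 0]])

```text
time: 4.17
eef_pos: [0.5232, -0.0133, 0.3884]
tcp_rot: [0.56, 0.433, -0.433, -0.558]
contact_force: [0.8, -0.6, 0.3]
opening: 1.001
```

```bash
python3 - <<'E'
from h import *
st();to(G(76,-46,410))
E
```

```text
t 4.1667 tcpG [-86.6 115.7 388.4] F g [0.9, -0.4, 0.3] open 1.001
turn [ 0.1  0.1 -0.1] shift [-162.   -20.9 -162.4] dist 0.2303153233858798
```

step_arm(rows=[[[0, 0, 0], [-25, -5, -18], 0], [[0, 0, 0], [-58, -12, -42], 0], [[0, 0, 0], [-91, -12, -67], 0], [[0, 0, 0], [-122, -12, -90], 0], [[0, 0, 0], [-147, -12, -110], 0], [[0, 0, 0], [-160, -12, -120], 0], [[0, 0, 0], [-162, -12, -120], 0], [[0, 0, 0], [-162, -12, -120], 0]])

```text
time: 4.83
eef_pos: [0.5985, -0.201, 0.3961]
tcp_rot: [-0.559, -0.431, 0.433, 0.56]
contact_force: [0.1, 0.1, -0.4]
opening: 1.0
```

```bash
python3 - <<'E'
from h import *
st();snap('wrist','w2');st();snap('top','t2')
p,d,c=load('w2');W=world(d,c);P=p.astype(int)
x,y,z=W[...,0],W[...,1],W[...,2]
red=(P[...,0]>120)&(P[...,1]<80)&(P[...,2]<80)&(z>.27)&(z<.34)
q=W[red];print(len(q),toG(np.median(q,0)),[toG(np.percentile(q,k,axis=0)).round(0) for k in(2,98)])
mk=(np.hypot(x-HUB[0],y-HUB[1])<.085)&(abs(z-.262)<.007)&~red
q=W[mk][:,:2].astype(np.float32);e=cv2.minEnclosingCircle(q);print(len(q),e,toG(np.array([*e[0],.267])))
E
```

```text
t 4.8333 tcpG [ 33.3 -47.2 396.1] F g [0.1, 0.2, -0.4] open 1.0
t 4.8833 tcpG [ 33.1 -46.  396.7] F g [-0.4, 0.6, -0.5] open 1.0
298 [ 72.39615839 -47.00243321 323.43174469] [array([ 68., -58., 316.]), array([ 79., -38., 325.])]
6273 ((0.6245834231376648, -0.15930674970149994), 0.06264664232730865) [ 48.09608462  -0.2927777  267.        ]
```

View pics/w2.png

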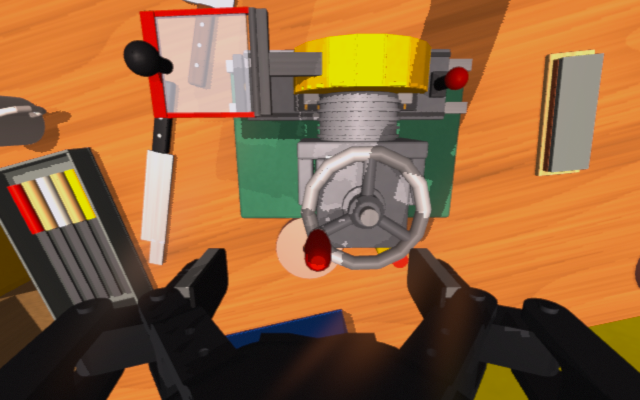

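```bash
sed -i 's/^HUB=.*/HUB=np.array([.6246,-.1593,0])/' h.py; python3 - <<'E'
from h import *
st();to(G(74,-46,285))
p,d,c=load('t2')
cv2.imwrite('pics/t2z.png',cv2.resize(p[120:270,250:450][:,:,::-1],None,fx=4,fy=4,interpolation=cv2.INTER_CUBIC))
E
```

```text
t 4.9333 tcpG [ 34.9 -44.9 397.2] F g [0.0, 0.1, 0.5] open 1.0
turn [-0.1 -0.  -0. ] shift [ -1.1 112.2 -39.2] dist 0.11883897424350501
```

step_arm(rows=[[[0, 0, 0], [0, 0, -12], 0], [[0, 0, 0], [-1, 10, -28], 0], [[0, 0, 0], [-1, 35, -38], 0], [[0, 0, 0], [-1, 65, -39], 0], [[0, 0, 0], [-1, 92, -39], 0], [[0, 0, 0], [-1, 107, -39], 0], [[0, 0, 0], [-1, 112, -39], 0], [[0, 0, 0], [-1, 112, -39], 0.3], [[0, 0, 0], [-1, 112, -39], 0.6], [[0, 0, 0], [-1, 112, -39], 0.75]], newtons=30)

```text
time: 5.77
eef_pos: [0.6377, -0.2098, 0.2881]
tcp_rot: [0.56, 0.434, -0.433, -0.558]
contact_force: [0.2, 0.4, 0.3]
opening: 0.601
```

step_arm(rows=[[[0, 0, 0], [0, 0, 0], 1], [[0, 0, 0], [0, 0, 0], 1], [[0, 0, 0], [0, 0, 0], 1], [[0, 0, 0], [0, 0, 0], 1]])

```text
time: 6.1
eef_pos: [0.6374, -0.211, 0.2874]
tcp_rot: [0.561, 0.433, -0.433, -0.558]
contact_force: [0.1, -1.8, 4.6]
opening: 0.26
```

```bash
python3 - <<'E'
from h import *
st();snap('wrist','w3');st()
E
```

```text
t 6.1 tcpG [ 75.3 -46.8 287.4] F g [0.6, -1.7, 4.6] open 0.26
t 6.15 tcpG [ 75.3 -46.8 287.4] F g [-0.9, -1.8, 5.3] open 0.26
```

View pics/w3.png

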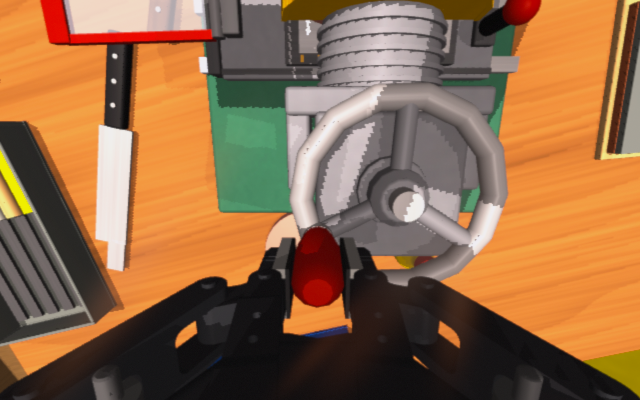

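```bash
cat >> h.py <<'E'
def arc(phi0,step,n):
    a=np.radians(phi0);
    for k in range(1,n+1):
        b=a-np.radians(step*k); print(step*k,(52*(np.sin(b)-np.sin(a))).round(0),0,(-52*(np.cos(b)-np.cos(a))).round(0))
def ph():
    s=ctrl.get_state();g=toG(s['eef_pos'])-[50,0,0];f=np.degrees(np.arctan2(g[1],g[0]));F=s['contact_force']
    fg=np.array([F@xg,F@yg]);a=np.radians(f)
    print('t',s['time'],'phi',f.round(1),'r',np.hypot(*g[:2]).round(1),'z',g[2].round(1),'tang(resist+)',(fg@[-np.sin(a),np.cos(a)]).round(1),'rad',(fg@[np.cos(a),np.sin(a)]).round(1),'Fz',F[2].round(1),'open',s['opening'])
    return f
E
python3 - <<'E'
from h import *
f=ph();arc(f,10,9)
E
```

```text
t 6.15 phi -61.6 r 53.3 z 287.4 tang(resist+) -1.6 rad 1.1 Fz 5.3 open 0.2604288601468378
10 -4.0 0 8.0
20 -6.0 0 17.0
30 -6.0 0 26.0
40 -5.0 0 35.0
50 -3.0 0 44.0
60 1.0 0 52.0
70 7.0 0 59.0
80 13.0 0 65.0
90 21.0 0 70.0
```

step_arm(rows=[[[0, 0, 0], [-4, 0, 8], 1], [[0, 0, 0], [-6, 0, 17], 1], [[0, 0, 0], [-6, 0, 26], 1], [[0, 0, 0], [-5, 0, 35], 1], [[0, 0, 0], [-3, 0, 44], 1], [[0, 0, 0], [1, 0, 52], 1], [[0, 0, 0], [7, 0, 59], 1], [[0, 0, 0], [13, 0, 65], 1], [[0, 0, 0], [21, 0, 70], 1]])

```text
time: 6.9
eef_pos: [0.5676, -0.1815, 0.288]
tcp_rot: [0.562, 0.422, -0.441, -0.558]
contact_force: [-30.6, -23.3, 14.2]
opening: 0.246
```

```bash
python3 - <<'E'
from h import *
f=ph();arc(f,10,3)
E
```

```text
t 6.9 phi -144.2 r 61.1 z 288.0 tang(resist+) 10.6 rad 36.9 Fz 14.2 open 0.2463020701642127
10 8.0 0 5.0
20 16.0 0 8.0
30 25.0 0 10.0
```

```bash
python3 - <<'E'
from h import *
ph();snap('wrist','w4');ph();print(ctrl.get_state()['wrist_torque'])
snap('scene','s4')
p,d,c=load('s4')
cv2.imwrite('pics/s4z.png',cv2.resize(p[100:300,170:390][:,:,::-1],None,fx=3,fy=3,interpolation=cv2.INTER_CUBIC))
E
```

```text
t 6.9 phi -144.2 r 61.1 z 288.0 tang(resist+) 10.6 rad 36.9 Fz 14.2 open 0.2463020701642127
t 6.95 phi -146.4 r 61.9 z 288.0 tang(resist+) 8.0 rad 33.7 Fz 14.8 open 0.2459357372439772
[-3.27970667  4.45657889 -0.62260562]
```

View pics/w4.png

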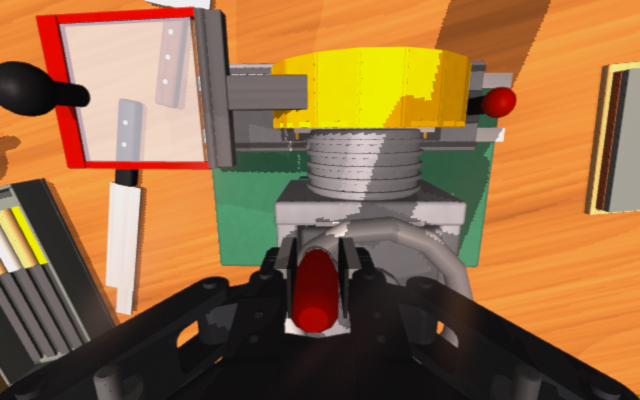

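View pics/s4z.png

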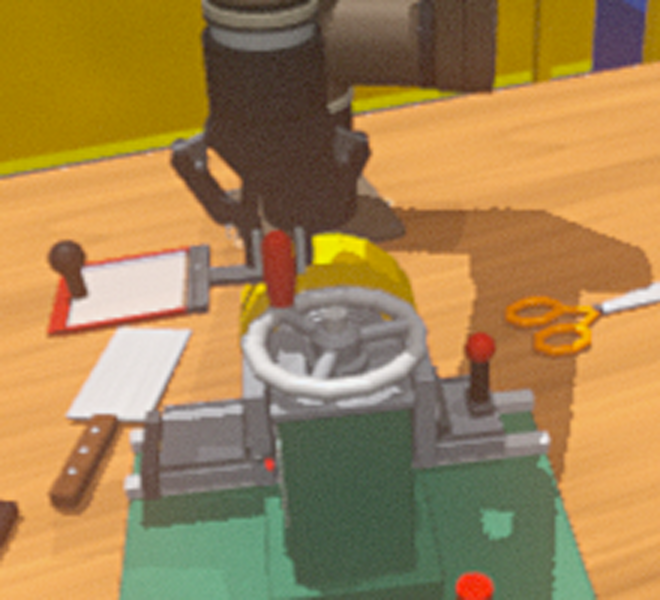

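```bash
python3 - <<'E'
from h import *
for f in('s0','s4','w3','w4'):
    p,d,c=load(f);W=world(d,c);P=p.astype(int)
    red=(P[...,0]>100)&(P[...,1]<80)&(P[...,2]<80)&(d>0)&(W[...,2]>.27)&(W[...,2]<.34)&(np.hypot(W[...,0]-HUB[0],W[...,1]-HUB[1])<.085)
    q=W[red]
    for lo,hi in((.27,.29),(.29,.31),(.31,.335)):
        k=q[(q[:,2]>lo)&(q[:,2]<hi)]
        if len(k)>3: m=toG(np.median(k,0));print(f,lo,len(k),m.round(1),'r',np.hypot(m[0]-50,m[1]).round(1),np.degrees(np.arctan2(m[1],m[0]-50)).round(1))
E
```

```text
s0 0.27 61 [ 83.5 -48.4 280.7] r 58.9 -55.4
s0 0.29 101 [ 84.3 -48.6 299.6] r 59.5 -54.8
s0 0.31 95 [ 81.7 -48.6 319.3] r 58.1 -56.9
s4 0.27 55 [ 21.3 -37.6 281.9] r 47.3 -127.4
s4 0.29 96 [ 21.1 -36.8 300.2] r 46.8 -128.2
s4 0.31 85 [ 18.7 -38.1 319.1] r 49.3 -129.4
w3 0.27 18 [ 65.4 -50.7 285.7] r 53.0 -73.1
w3 0.29 288 [ 63.4 -49.5 301.2] r 51.3 -74.8
w3 0.31 1439 [ 72.1 -46.  323.1] r 51.0 -64.4
w4 0.31 1236 [ 10.5 -35.6 323.2] r 53.2 -137.9
```

step_arm(rows=[[[0, 0, 0], [-4, 0, 0], 0.4], [[0, 0, 0], [-9, 0, -2], 0.4], [[0, 0, 0], [-9, 0, -5], 0.4], [[0, 0, 0], [-9, -3, -6], 0.4], [[0, 0, 0], [-9, -25, -6], 0.4], [[0, 0, 0], [-9, -50, -6], 0.4], [[0, 0, 0], [-9, -60, -6], 0.4], [[0, 0, 0], [-15, -60, -22], 0.7], [[0, 0, 0], [-24, -60, -42], 1], [[0, 0, 0], [-26, -60, -47], 1]])

```text
time: 7.83
eef_pos: [0.615, -0.2095, 0.3448]
tcp_rot: [0.559, 0.433, -0.433, -0.559]
contact_force: [-0.3, -0.0, -0.3]
opening: 0.182
```

```bash
python3 - <<'E'
from h import *
ph();snap('wrist','w5');st();to(G(52,-52,287))
p,d,c=load('w5');W=world(d,c);P=p.astype(int)
red=(P[...,0]>100)&(P[...,1]<80)&(P[...,2]<80)&(d>0)&(W[...,2]>.31)&(W[...,2]<.34)
m=toG(np.median(W[red],0));print(m,np.hypot(m[0]-50,m[1]),np.degrees(np.arctan2(m[1],m[0]-50)))
E
```

```text
t 7.8333 phi -86.3 r 51.1 z 344.8 tang(resist+) -0.3 rad 0.1 Fz -0.3 open 0.1815530812914252
t 7.8833 tcpG [ 53. -51. 344.] F g [-0.0, 0.5, -0.2] open 0.095
turn [-0.1  0.   0. ] shift [-1.  57.   0.9] dist 0.057062104855570596
[ 11.69720282 -37.16604833 321.80474724] 53.37058571735913 -135.86295194073548
```

View pics/w5.png

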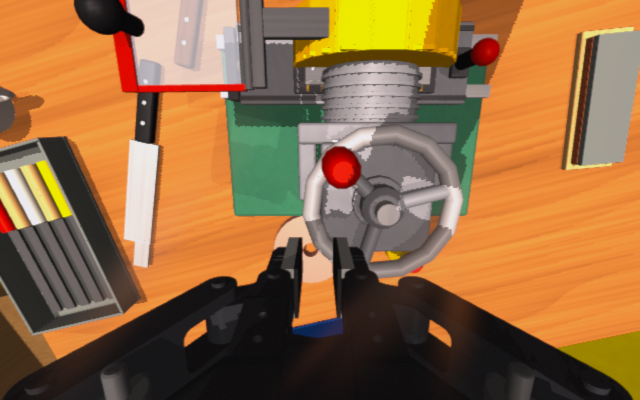

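```bash
python3 - <<'E'
from h import *
arc(-88,10,9)
E
```

```text
10 0.0 0 9.0
20 3.0 0 18.0
30 6.0 0 26.0
40 11.0 0 34.0
50 17.0 0 40.0
60 24.0 0 46.0
70 32.0 0 50.0
80 41.0 0 53.0
90 50.0 0 54.0
```

step_arm(rows=[[[0, 0, 0], [-1, 15, 0], 1], [[0, 0, 0], [-1, 38, 0], 1], [[0, 0, 0], [-1, 53, 0], 1], [[0, 0, 0], [-1, 57, 1], 1], [[0, 0, 0], [-1, 57, 1], 1]])

```text
time: 8.3
eef_pos: [0.6111, -0.2085, 0.2858]
tcp_rot: [-0.557, -0.432, 0.434, 0.561]
contact_force: [-0.0, -0.3, 0.6]
opening: -0.002
```

step_arm(rows=[[[0, 0, 0], [0, 0, 9], 1], [[0, 0, 0], [3, 0, 18], 1], [[0, 0, 0], [6, 0, 26], 1], [[0, 0, 0], [11, 0, 34], 1], [[0, 0, 0], [17, 0, 40], 1], [[0, 0, 0], [24, 0, 46], 1]])

```text
time: 8.8
eef_pos: [0.573, -0.1743, 0.2892]
tcp_rot: [0.56, 0.433, -0.433, -0.559]
contact_force: [-0.3, -1.8, 0.1]
opening: -0.001
```

```bash
python3 - <<'E'
from h import *
ph();arc(-148,10,6)
E
```

```text
t 8.8 phi -149.3 r 53.7 z 289.2 tang(resist+) 1.6 rad 0.8 Fz 0.1 open -0.000858227494687545
10 8.0 0 4.0
20 17.0 0 7.0
30 26.0 0 8.0
40 35.0 0 7.0
50 44.0 0 5.0
60 52.0 0 2.0
```

step_arm(rows=[[[0, 0, 0], [8, 0, 4], 1], [[0, 0, 0], [17, 0, 7], 1], [[0, 0, 0], [26, 0, 8], 1]])

```text
time: 9.05
eef_pos: [0.5722, -0.1468, 0.2885]
tcp_rot: [0.559, 0.433, -0.433, -0.559]
contact_force: [0.0, -0.4, 0.0]
opening: 0.0
```

```bash
python3 - <<'E'
from h import *
ph();arc(-178,10,6)
E
```

```text
t 9.05 phi -179.0 r 53.9 z 288.5 tang(resist+) 0.4 rad -0.1 Fz 0.0 open 1.3648878943146328e-07
10 9.0 0 -0.0
20 18.0 0 -3.0
30 26.0 0 -6.0
40 34.0 0 -11.0
50 40.0 0 -17.0
60 46.0 0 -24.0
```

step_arm(rows=[[[0, 0, 0], [9, 0, 0], 1], [[0, 0, 0], [18, 0, -3], 1]])

```text
time: 9.22
eef_pos: [0.5799, -0.1299, 0.2883]
tcp_rot: [-0.559, -0.433, 0.433, 0.559]
contact_force: [-1.1, -0.7, 0.6]
opening: -0.003
```

```bash
python3 - <<'E'
from h import *
ph();arc(-198,10,6)
E
```

```text
t 9.2167 phi 161.2 r 53.5 z 288.3 tang(resist+) 1.2 rad 0.5 Fz 0.6 open -0.0033572539453756724
10 8.0 0 -4.0
20 16.0 0 -8.0
30 23.0 0 -15.0
40 28.0 0 -22.0
50 32.0 0 -30.0
60 35.0 0 -39.0
```

step_arm(rows=[[[0, 0, 0], [8, 0, -4], 1], [[0, 0, 0], [16, 0, -8], 1]])

```text
time: 9.38
eef_pos: [0.5922, -0.1167, 0.2881]
tcp_rot: [-0.559, -0.433, 0.433, 0.559]
contact_force: [-0.7, 0.2, 0.2]
opening: -0.001
```

```bash
python3 - <<'E'
from h import *
ph();arc(-218,10,6)
E
```

```text
t 9.3833 phi 141.8 r 53.5 z 288.1 tang(resist+) 0.4 rad 0.6 Fz 0.2 open -0.0014427621918615989
10 7.0 0 -6.0
20 12.0 0 -13.0
30 16.0 0 -21.0
40 19.0 0 -30.0
50 20.0 0 -39.0
60 19.0 0 -48.0
```

step_arm(rows=[[[0, 0, 0], [7, 0, -6], 1], [[0, 0, 0], [12, 0, -13], 1]])

```text
time: 9.55
eef_pos: [0.608, -0.1083, 0.2881]
tcp_rot: [-0.559, -0.433, 0.433, 0.559]
contact_force: [-0.8, -0.4, -0.1]
opening: -0.003
```

```bash
python3 - <<'E'
from h import *
ph();arc(-238,10,6)
E
```

```text
t 9.55 phi 122.6 r 53.7 z 288.1 tang(resist+) 0.9 rad -0.1 Fz -0.1 open -0.0032712825225623804
10 4.0 0 -8.0
20 7.0 0 -17.0
30 8.0 0 -26.0
40 7.0 0 -35.0
50 5.0 0 -44.0
60 2.0 0 -52.0
```

step_arm(rows=[[[0, 0, 0], [4, 0, -8], 1], [[0, 0, 0], [7, 0, -17], 1]])

```text
time: 9.72
eef_pos: [0.6247, -0.1069, 0.2878]
tcp_rot: [-0.558, -0.431, 0.435, 0.56]
contact_force: [-7.3, -2.6, 1.8]
opening: -0.001
```

```bash
python3 - <<'E'
from h import *
ph();arc(-258,10,6)
E
```

```text
t 9.7167 phi 104.4 r 52.4 z 287.8 tang(resist+) 7.3 rad -2.6 Fz 1.8 open -0.0009088579319182685
10 1.0 0 -9.0
20 1.0 0 -18.0
30 -1.0 0 -27.0
40 -5.0 0 -35.0
50 -10.0 0 -43.0
60 -16.0 0 -49.0
```

```bash
cat >> h.py <<'E'
def crank(f):
    p,d,c=load(f);W=world(d,c);P=p.astype(int)
    red=(P[...,0]>100)&(P[...,1]<80)&(P[...,2]<80)&(d>0)&(W[...,2]>.312)&(W[...,2]<.335)&(np.hypot(W[...,0]-HUB[0],W[...,1]-HUB[1])<.085)
    m=toG(np.median(W[red],0));print('crank',red.sum(),m.round(1),'r',np.hypot(m[0]-50,m[1]).round(1),np.degrees(np.arctan2(m[1],m[0]-50)).round(1))
E
python3 - <<'E'
from h import *
ph();snap('wrist','w6');ph();snap('top','t6');crank('w6');crank('t6');crank('t0')
E
```

```text
t 9.7167 phi 104.4 r 52.4 z 287.8 tang(resist+) 7.3 rad -2.6 Fz 1.8 open -0.0009088579319182685
t 9.7667 phi 102.8 r 52.5 z 287.6 tang(resist+) 4.6 rad -0.7 Fz 0.9 open -0.0025631481471040875
crank 201 [ 52.7  51.4 323.7] r 51.5 87.0
crank 0 [nan nan nan] r nan nan
crank 59 [ 73.6 -43.6 323.3] r 49.6 -61.6
  return _methods._mean(a, axis=axis, dtype=dtype,
  ret = um.true_divide(
```

View pics/w6.png

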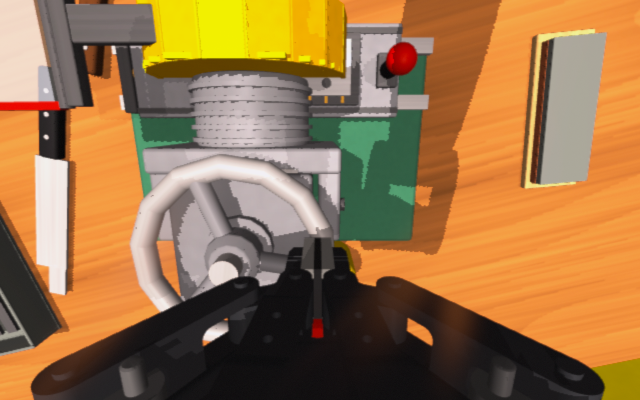

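```bash
python3 - <<'E'
from h import *
for a in(102,-18,-138): print(a);arc(a,12,10)
E
```

```text
102
12 1.0 0 -11.0
24 0.0 0 -22.0
36 -3.0 0 -32.0
48 -9.0 0 -41.0
60 -16.0 0 -49.0
72 -25.0 0 -56.0
84 -35.0 0 -60.0
96 -45.0 0 -63.0
108 -56.0 0 -63.0
120 -67.0 0 -60.0
-18
12 -10.0 0 4.0
24 -19.0 0 11.0
36 -26.0 0 19.0
48 -31.0 0 28.0
60 -35.0 0 39.0
72 -36.0 0 49.0
84 -35.0 0 60.0
96 -31.0 0 71.0
108 -26.0 0 80.0
120 -19.0 0 88.0
-138
12 9.0 0 6.0
24 19.0 0 11.0
36 29.0 0 13.0
48 40.0 0 13.0
60 51.0 0 11.0
72 61.0 0 6.0
84 70.0 0 0.0
96 77.0 0 -8.0
108 82.0 0 -17.0
120 86.0 0 -28.0
```

step_arm(rows=[[[0, 0, 0], [1, 0, -11], 1], [[0, 0, 0], [0, 0, -22], 1], [[0, 0, 0], [-3, 0, -32], 1], [[0, 0, 0], [-9, 0, -41], 1], [[0, 0, 0], [-16, 0, -49], 1], [[0, 0, 0], [-25, 0, -56], 1], [[0, 0, 0], [-35, 0, -60], 1], [[0, 0, 0], [-45, 0, -63], 1], [[0, 0, 0], [-56, 0, -63], 1], [[0, 0, 0], [-67, 0, -60], 1]])

```text
time: 10.65
eef_pos: [0.6661, -0.1816, 0.2867]
tcp_rot: [-0.554, -0.435, 0.431, 0.564]
contact_force: [-4.6, 17.0, -0.3]
opening: -0.004
```

```bash
python3 - <<'E'
from h import *
ph();snap('wrist','w7');ph();crank('w7')
E
```

```text
t 10.65 phi -13.7 r 47.1 z 286.7 tang(resist+) 12.8 rad -12.1 Fz -0.3 open -0.004007402031226677
t 10.7 phi -16.4 r 47.6 z 286.7 tang(resist+) 5.5 rad -3.9 Fz -1.8 open -0.0006956195308624008
crank 1429 [ 82.9 -34.  321.6] r 47.3 -45.9
```

View pics/w7.png

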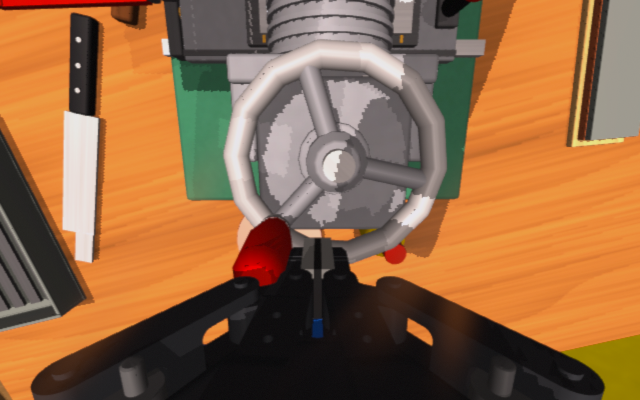

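step_arm(rows=[[[0, 0, 0], [-10, 0, 3], 1], [[0, 0, 0], [-20, 0, 10], 1], [[0, 0, 0], [-28, 0, 18], 1], [[0, 0, 0], [-33, 0, 28], 1], [[0, 0, 0], [-36, 0, 39], 1], [[0, 0, 0], [-37, 0, 49], 1]])

```text
time: 11.2
eef_pos: [0.6131, -0.2094, 0.2888]
tcp_rot: [0.561, 0.436, -0.429, -0.557]
contact_force: [10.0, 4.0, -1.0]
opening: -0.001
```

```bash
python3 - <<'E'
from h import *
ph();arc(-90,12,10)
E
```

```text
t 11.2 phi -88.4 r 51.4 z 288.8 tang(resist+) 8.8 rad -6.1 Fz -1.0 open -0.001285206878827843
12 1.0 0 11.0
24 4.0 0 21.0
36 10.0 0 31.0
48 17.0 0 39.0
60 26.0 0 45.0
72 36.0 0 49.0
84 47.0 0 52.0
96 57.0 0 52.0
108 68.0 0 49.0
120 78.0 0 45.0
```

step_arm(rows=[[[0, 0, 0], [1, 0, 11], 1], [[0, 0, 0], [4, 0, 21], 1], [[0, 0, 0], [10, 0, 31], 1], [[0, 0, 0], [17, 0, 39], 1], [[0, 0, 0], [26, 0, 45], 1], [[0, 0, 0], [36, 0, 50], 1], [[0, 0, 0], [47, 0, 53], 1], [[0, 0, 0], [58, 0, 53], 1], [[0, 0, 0], [69, 0, 50], 1], [[0, 0, 0], [79, 0, 45], 1]])

```text
time: 12.03
eef_pos: [0.5867, -0.1253, 0.2896]
tcp_rot: [0.562, 0.431, -0.433, -0.557]
contact_force: [-3.6, -4.9, -0.5]
opening: 0.002
```

```bash
python3 - <<'E'
from h import *
ph();arc(150,12,10);snap('scene','s8')
p,d,c=load('s8')
cv2.imwrite('pics/s8z.png',cv2.resize(p[100:300,170:390][:,:,::-1],None,fx=3,fy=3,interpolation=cv2.INTER_CUBIC))
E
```

```text
t 12.0333 phi 152.6 r 50.9 z 289.6 tang(resist+) 6.0 rad -0.6 Fz -0.5 open 0.001666900637453237
12 9.0 0 -6.0
24 16.0 0 -14.0
36 22.0 0 -24.0
48 25.0 0 -34.0
60 26.0 0 -45.0
72 25.0 0 -56.0
84 22.0 0 -66.0
96 16.0 0 -76.0
108 9.0 0 -84.0
120 0.0 0 -90.0
```

View pics/s8z.png

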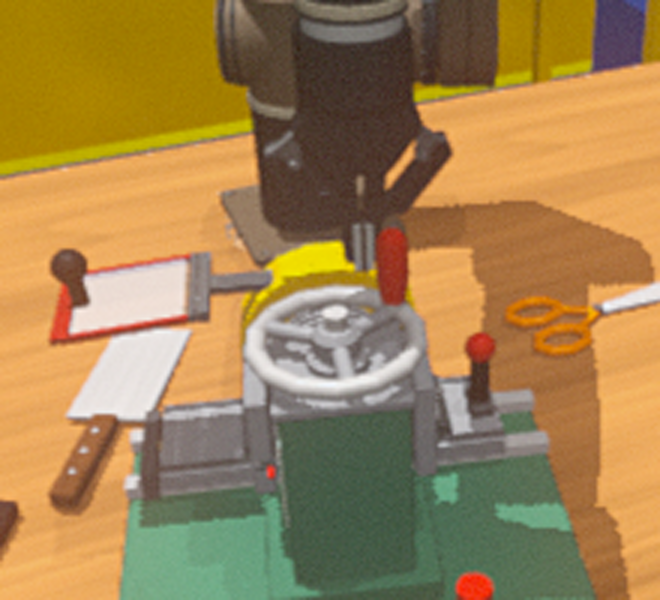

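step_arm(rows=[[[0, 0, 0], [9, 0, -6], 1], [[0, 0, 0], [16, 0, -14], 1], [[0, 0, 0], [22, 0, -24], 1], [[0, 0, 0], [25, 0, -34], 1], [[0, 0, 0], [26, 0, -45], 1], [[0, 0, 0], [25, 0, -56], 1], [[0, 0, 0], [22, 0, -66], 1], [[0, 0, 0], [16, 0, -76], 1], [[0, 0, 0], [9, 0, -84], 1], [[0, 0, 0], [0, 0, -90], 1]])

```text
time: 12.92
eef_pos: [0.6674, -0.1434, 0.2867]
tcp_rot: [-0.553, -0.428, 0.437, 0.566]
contact_force: [-26.1, 7.4, 5.5]
opening: -0.0
```

```bash
python3 - <<'E'
from h import *
ph();arc(30,12,10)
E
```

```text
t 12.9167 phi 34.9 r 45.7 z 286.7 tang(resist+) 16.0 rad -21.9 Fz 5.5 open -0.0001454841332479726
12 -10.0 0 -4.0
24 -21.0 0 -7.0
36 -31.0 0 -7.0
48 -42.0 0 -4.0
60 -52.0 0 -0.0
72 -61.0 0 6.0
84 -68.0 0 14.0
96 -74.0 0 24.0
108 -77.0 0 34.0
120 -78.0 0 45.0
```

step_arm(rows=[[[0, 0, 0], [-10, 0, -3], 1], [[0, 0, 0], [-21, 0, -5], 1], [[0, 0, 0], [-31, 0, -6], 1], [[0, 0, 0], [-42, 0, -4], 1], [[0, 0, 0], [-52, 0, 0], 1], [[0, 0, 0], [-61, 0, 6], 1], [[0, 0, 0], [-68, 0, 14], 1], [[0, 0, 0], [-74, 0, 24], 1], [[0, 0, 0], [-77, 0, 34], 1], [[0, 0, 0], [-79, 0, 45], 1]])

```text
time: 13.75
eef_pos: [0.6163, -0.1973, 0.2865]
tcp_rot: [-0.554, -0.444, 0.422, 0.563]
contact_force: [25.6, 31.1, -7.0]
opening: -0.002
```

```bash
python3 - <<'E'
from h import *
ph();arc(-90,12,10);snap('wrist','w9');crank('w9')
E
```

```text
t 13.75 phi -87.8 r 38.9 z 286.5 tang(resist+) 18.3 rad -35.9 Fz -7.0 open -0.0018259301329414564
12 1.0 0 11.0
24 4.0 0 21.0
36 10.0 0 31.0
48 17.0 0 39.0
60 26.0 0 45.0
72 36.0 0 49.0
84 47.0 0 52.0
96 57.0 0 52.0
108 68.0 0 49.0
120 78.0 0 45.0
crank 2082 [ 27.3 -48.7 322.3] r 53.7 -115.0
```

View pics/w9.png

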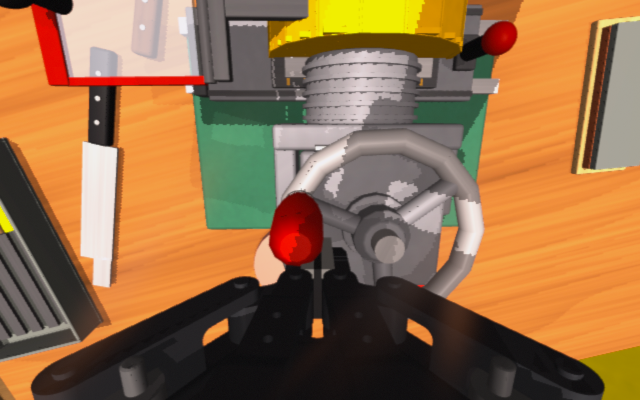

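step_arm(rows=[[[0, 0, 0], [0, 0, -8], 1], [[0, 0, 0], [0, 0, -18], 1], [[0, 0, 0], [-2, 0, -18], 1], [[0, 0, 0], [-4, 0, -8], 1], [[0, 0, 0], [-4, 0, 1], 1]])

```text
time: 14.22
eef_pos: [0.6082, -0.2146, 0.2879]
tcp_rot: [0.559, 0.433, -0.432, -0.559]
contact_force: [7.6, 0.6, -2.2]
opening: 0.001
```

```bash
python3 - <<'E'
from h import *
ph();st();arc(-90,12,10);
E
```

```text
t 14.2167 phi -92.0 r 57.7 z 287.9 tang(resist+) 7.1 rad -2.7 Fz -2.2 open 0.0007082298046911663
t 14.2167 tcpG [ 48.  -57.6 287.9] F g [7.2, 2.5, -2.2] open 0.001
12 1.0 0 11.0
24 4.0 0 21.0
36 10.0 0 31.0
48 17.0 0 39.0
60 26.0 0 45.0
72 36.0 0 49.0
84 47.0 0 52.0
96 57.0 0 52.0
108 68.0 0 49.0
120 78.0 0 45.0
```

step_arm(rows=[[[0, 0, 0], [1, 0, 11], 1], [[0, 0, 0], [5, 0, 21], 1], [[0, 0, 0], [11, 0, 31], 1], [[0, 0, 0], [19, 0, 39], 1], [[0, 0, 0], [28, 0, 45], 1], [[0, 0, 0], [39, 0, 49], 1], [[0, 0, 0], [51, 0, 51], 1], [[0, 0, 0], [62, 0, 51], 1], [[0, 0, 0], [73, 0, 48], 1]])

```text
time: 14.97
eef_pos: [0.5802, -0.1352, 0.2897]
tcp_rot: [0.563, 0.431, -0.433, -0.556]
contact_force: [-1.6, -8.9, 0.7]
opening: -0.0
```

```bash
python3 - <<'E'
from h import *
ph();st();snap('wrist','w10');crank('w10')
E
```

```text
t 14.9667 phi 165.9 r 50.5 z 289.7 tang(resist+) 8.5 rad -2.8 Fz 0.7 open -0.0002364939364971251
t 14.9667 tcpG [  1.   12.3 289.7] F g [0.7, -9.0, 0.7] open -0.0
crank 4 [-12.2  40.3 334.4] r 74.1 147.0
```

View pics/w10.png

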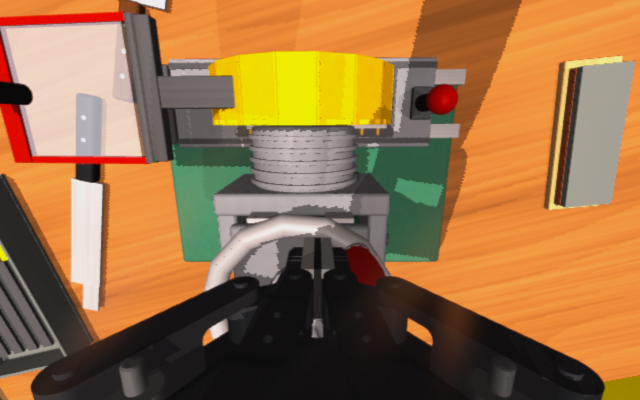

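```bash
python3 - <<'E'
from h import *
arc(165,9,6)
E
```

```text
9 8.0 0 -3.0
18 15.0 0 -7.0
27 21.0 0 -12.0
36 27.0 0 -18.0
45 32.0 0 -24.0
54 35.0 0 -32.0
```

step_arm(rows=[[[0, 0, 0], [8, 0, -3], 1], [[0, 0, 0], [15, 0, -7], 1], [[0, 0, 0], [21, 0, -12], 1], [[0, 0, 0], [27, 0, -18], 1], [[0, 0, 0], [32, 0, -24], 1]])

```text
time: 15.43
eef_pos: [0.6089, -0.1071, 0.2877]
tcp_rot: [-0.558, -0.431, 0.435, 0.561]
contact_force: [-5.9, -1.8, -0.2]
opening: 0.005
```

```bash
python3 - <<'E'
from h import *
ph();st();snap('wrist','w11');crank('w11');snap('scene','s11')
p,d,c=load('s11')
cv2.imwrite('pics/s11z.png',cv2.resize(p[100:300,170:390][:,:,::-1],None,fx=3,fy=3,interpolation=cv2.INTER_CUBIC))
# hood top & guard hinge heights per image
for f in('w2','w5','w7','w11','t2','s0','s11'):
    p,d,c=load(f);W=world(d,c);P=p.astype(int)
    yel=(P[...,0]>150)&(P[...,1]>130)&(P[...,2]<90)&(d>0)&(W[...,2]>.18)
    D=W-HUB;gx=D@xg*1000+50;gy=D@yg*1000
    k=yel&(abs(gy)<14); print(f,k.sum(),'hood top pct90',(np.percentile(W[k][:,2],[50,80,90,95])*1000).round(1), (np.percentile(gx[k],[5,95])).round(0))
E
```

```text
t 15.4333 phi 121.3 r 54.5 z 287.7 tang(resist+) 6.1 rad -0.0 Fz -0.2 open 0.004514732435616858
t 15.4333 tcpG [ 21.7  46.6 287.7] F g [-5.2, -3.2, -0.2] open 0.005
crank 178 [ 38.4  47.5 323. ] r 48.9 103.8
w2 1651 hood top pct90 [252.6 253.3 253.6 253.9] [-104.  -66.]
w5 1988 hood top pct90 [252.6 253.3 253.6 253.9] [-93. -65.]Traceback (most recent call last):
  File "<stdin>", line 10, in <module>
    return _quantile_unchecked(
        a, q, axis, out, overwrite_input, method, keepdims, weights)
    return _ureduce(a,
                    func=_quantile_ureduce_func,
    ...<5 lines>...
                    overwrite_input=overwrite_input,
                    method=method)
    r = func(a, **kwargs)
    result = _quantile(arr,
                       quantiles=q,
    ...<2 lines>...
                       out=out,
                       weights=wgt)
    slices_having_nans = np.isnan(arr[-1, ...])
                                  ~~~^^^^^^^^^
IndexError: index -1 is out of bounds for axis 0 with size 0
```

View pics/s11z.png

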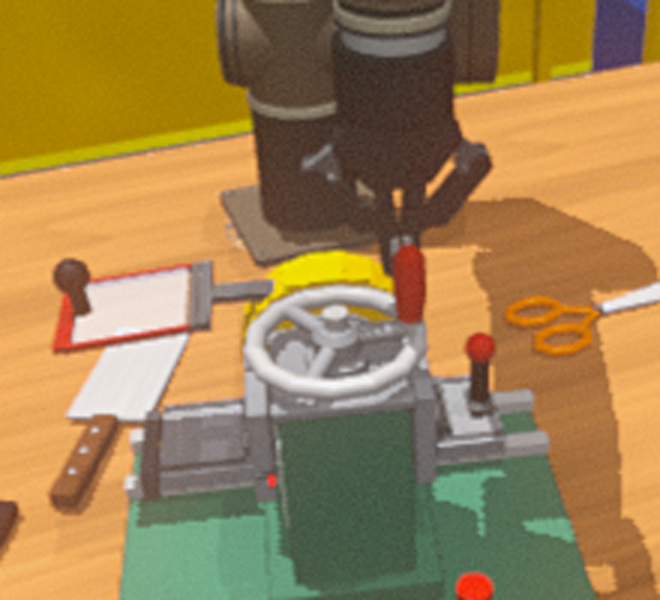

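View pics/w11.png

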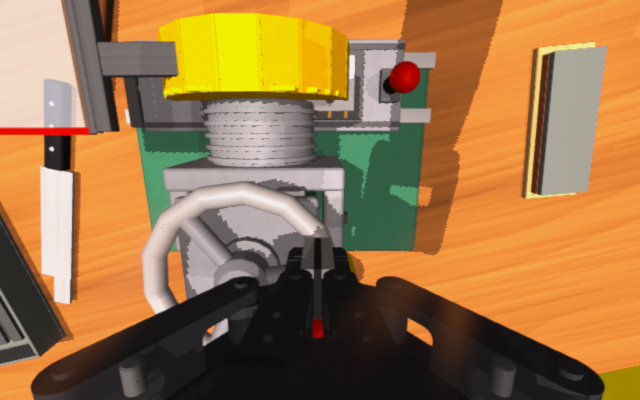

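Check the hood height now (wrist camera was very consistent: 252.6 at the start).

```bash
python3 - <<'E'
from h import *
for f in('w2','w4','w5','w6','w9','w10','w11'):
    p,d,c=load(f);W=world(d,c);P=p.astype(int)
    yel=(P[...,0]>150)&(P[...,1]>130)&(P[...,2]<90)&(d>0)&(W[...,2]>.18)
    D=W-HUB;gx=D@xg*1000+50;gy=D@yg*1000
    k=yel&(abs(gy)<12)&(gx>-98)&(gx<-70)
    if k.sum()>20: print(f,k.sum(),'hood top',(np.percentile(W[k][:,2],[20,50,80])*1000).round(1))
E
```

```text
w2 938 hood top [252.  252.6 253.3]
w4 2290 hood top [252.2 252.7 253.3]
w5 1372 hood top [252.  252.6 253.3]
w6 2055 hood top [251.9 252.5 253.1]
w9 877 hood top [239.6 240.2 240.8]
w10 1941 hood top [237.2 237.8 238.3]
w11 2077 hood top [236.3 236.9 237.5]
```

step_arm(rows=[[[0, 0, 0], [0, 0, 8], 1], [[0, 0, 0], [0, -3, 18], 1], [[0, 0, 0], [0, -25, 20], 1], [[0, 0, 0], [-10, -55, 22], 1], [[0, 0, 0], [-40, -75, 30], 1], [[0, 0, 0], [-75, -80, 45], 1], [[0, 0, 0], [-108, -80, 58], 1], [[0, 0, 0], [-130, -80, 64], 1], [[0, 0, 0], [-140, -80, 66], 1], [[0, 0, 0], [-140, -80, 66], 1]])

```text
time: 16.37
eef_pos: [0.511, -0.2263, 0.3689]
tcp_rot: [0.56, 0.432, -0.432, -0.559]
contact_force: [0.4, -0.2, -0.1]
opening: -0.001
```

```bash
python3 - <<'E'
from h import *
st();snap('wrist','w12')
p,d,c=load('w12');W=world(d,c);P=p.astype(int)
yel=(P[...,0]>150)&(P[...,1]>130)&(P[...,2]<90)&(d>0)&(W[...,2]>.18)
D=W-HUB;gx=D@xg*1000+50;gy=D@yg*1000
k=yel&(abs(gy)<12)&(gx>-98)&(gx<-70)
if k.sum()>20: print(k.sum(),'hood top',(np.percentile(W[k][:,2],[20,50,80])*1000).round(1))
E
```

```text
t 16.3667 tcpG [-43.2 -93.3 368.9] F g [0.4, -0.1, -0.1] open -0.001
829 hood top [236.3 236.9 237.5]
```

View pics/w12.png

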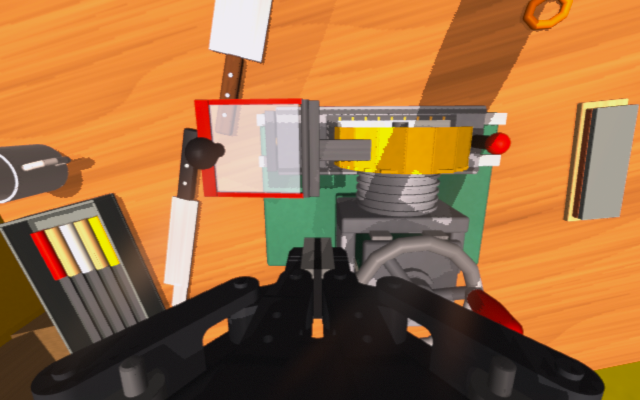

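The picture shows the hood at 236.9 mm (15.7 mm down), the crank free of the gripper at (495,312), and the knob at (203,153). Now I'll measure the knob.

```bash
python3 - <<'E'
from h import *
from scipy.optimize import least_squares
p,d,c=load('w12');W=world(d,c)
k=(p.max(-1)<70)&(d>0)&(W[...,2]>.21)&(W[...,2]<.28);k[:135]=0;k[170:]=0;k[:,:180]=0;k[:,217]=0;k[:,217:]=0
q=W[k];r=least_squares(lambda s:np.linalg.norm(q-s,axis=1)-.014,np.median(q,0)-[0,0,.01],loss='soft_l1',f_scale=.002)
g=toG(r.x);print(len(q),g)
best=min((np.hypot(g[1]+104+86*np.sin(t)+36*np.cos(t),g[2]-220-36*np.sin(t)+86*np.cos(t)),t) for t in np.arange(1,1.7,.01));print(best)
to(G(g[0],g[1]-3,g[2]+30))
E
```

```text
687 [ -84.40302071 -193.06862086  247.56093586]
(np.float64(0.41444774622678315), np.float64(1.4700000000000004))
turn [ 0.1 -0.1  0. ] shift [-104.2   90.9   41.6] dist 0.14442156122390043
```

step_arm(rows=[[[0, 0, 0], [-15, 2, 6], 1], [[0, 0, 0], [-48, 15, 20], 1], [[0, 0, 0], [-80, 30, 33], 1], [[0, 0, 0], [-101, 52, 41], 1], [[0, 0, 0], [-104, 74, 41], 1], [[0, 0, 0], [-105, 90, 41], 1], [[0, 0, 0], [-105, 100, 41], 1], [[0, 0, 0], [-105, 110, 41], 1], [[0, 0, 0], [-105, 120, 41], 1], [[0, 0, 0], [-105, 130, 41], 1]])

```text
time: 17.25
eef_pos: [0.4473, -0.3166, 0.239]
tcp_rot: [0.56, 0.433, -0.433, -0.558]
contact_force: [0.1, -0.4, 1.4]
opening: 0.001
```

```bash
python3 - <<'E'
from h import *
st()
E
```

```text
t 17.25 tcpG [ -82.3 -196.7  239. ] F g [0.2, -0.4, 1.4] open 0.001
```

step_arm(rows=[[[0, 0, 0], [0, 10, 1], 1], [[0, 0, 0], [0, 20, 2], 1], [[0, 0, 0], [0, 29, 2], 1], [[0, 0, 0], [0, 38, 2], 1], [[0, 0, 0], [0, 44, 2], 1], [[0, 0, 0], [0, 44, 2], 1]])

```text
time: 17.75
eef_pos: [0.4435, -0.3152, 0.1922]
tcp_rot: [-0.558, -0.433, 0.433, 0.56]
contact_force: [-0.2, 0.4, 0.5]
opening: -0.005
```

```bash
python3 - <<'E'
from h import *
st();snap('wrist','w13');snap('top','t13')
p,d,c=load('t13')
cv2.imwrite('pics/t13z.png',cv2.resize(p[150:280,250:450][:,:,::-1],None,fx=4,fy=4,interpolation=cv2.INTER_CUBIC))
E
```

```text
t 17.75 tcpG [ -86.3 -196.3  192.2] F g [-0.3, 0.3, 0.5] open -0.005
```

View pics/w13.png

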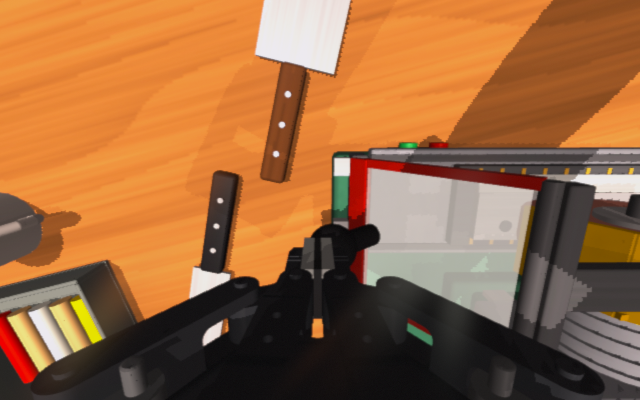

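step_arm(rows=[[[0, 0, 0], [-8, -4, 0], 1], [[0, 0, 0], [-25, -4, 0], 1], [[0, 0, 0], [-36, 4, 0], 1], [[0, 0, 0], [-36, 22, 0], 1], [[0, 0, 0], [-36, 38, 0], 1], [[0, 0, 0], [-30, 44, 0], 1], [[0, 0, 0], [-20, 48, 0], 1], [[0, 0, 0], [-12, 54, 0], 1], [[0, 0, 0], [-5, 60, 0], 1], [[0, 0, 0], [3, 65, 0], 1]])

```text
time: 18.68
eef_pos: [0.4437, -0.3191, 0.1285]
tcp_rot: [0.563, 0.429, -0.438, -0.554]
contact_force: [-4.5, -23.0, -15.2]
opening: -0.0
```

```bash
python3 - <<'E'
from h import *
st()
E
```

```text
t 18.6833 tcpG [ -85.1 -200.1  128.5] F g [1.4, -23.4, -15.2] open -0.0
```

```bash
python3 - <<'E'
from h import *
snap('wrist','w14');snap('scene','s14');st()
p,d,c=load('s14')
cv2.imwrite('pics/s14z.png',cv2.resize(p[100:300,120:340][:,:,::-1],None,fx=3,fy=3,interpolation=cv2.INTER_CUBIC))
E
```

```text
t 18.7833 tcpG [ -86.1 -195.6  127.7] F g [-0.3, -9.6, -5.9] open 0.0
```

View pics/w14.png

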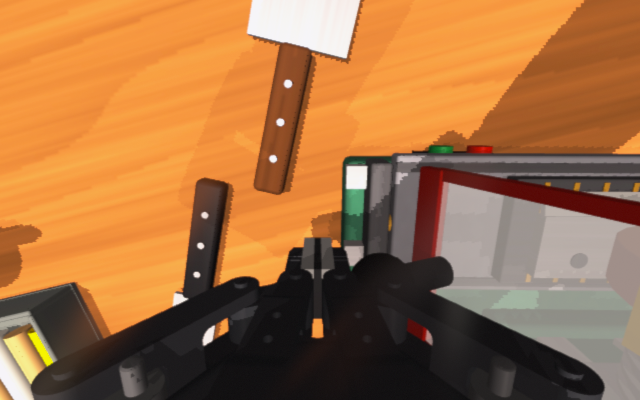

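View pics/s14z.png

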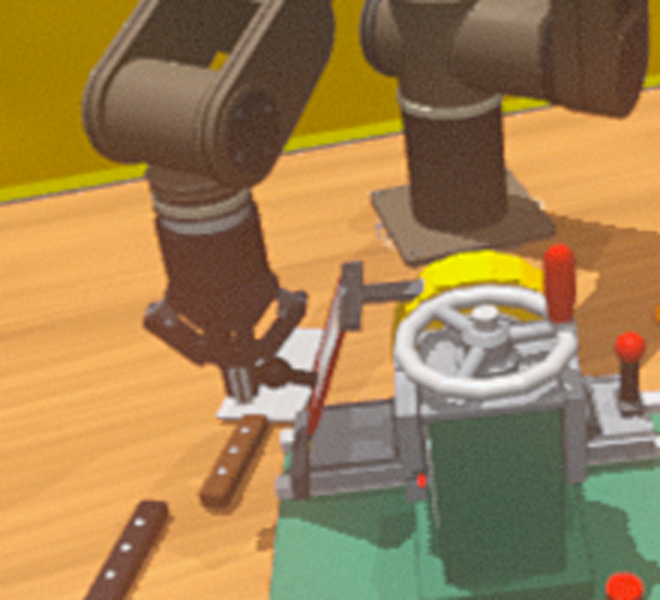

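step_arm(rows=[[[0, 0, 0], [-10, 0, 0], 1], [[0, 0, 0], [-16, -10, 0], 1], [[0, 0, 0], [-16, -16, 0], 1], [[0, 0, 0], [-6, -14, 0], 1], [[0, 0, 0], [2, -11, 0], 1], [[0, 0, 0], [9, -8, 0], 1], [[0, 0, 0], [15, -6, 0], 1], [[0, 0, 0], [20, -4, 0], 1]])

```text
time: 19.45
eef_pos: [0.4499, -0.2925, 0.1326]
tcp_rot: [-0.559, -0.433, 0.433, 0.559]
contact_force: [-0.1, -2.4, -0.1]
opening: -0.001
```

```bash
python3 - <<'E'
from h import *
st()
E
```

```text
t 19.45 tcpG [ -85.8 -172.7  132.6] F g [0.5, -2.4, -0.1] open -0.001
```

step_arm(rows=[[[0, 0, 0], [3, 1, 0], 1], [[0, 0, 0], [6, 2, 0], 1], [[0, 0, 0], [8, 2, 0], 1], [[0, 0, 0], [10, 3, 0], 1]])

```text
time: 19.78
eef_pos: [0.4506, -0.2912, 0.1326]
tcp_rot: [0.562, 0.43, -0.439, -0.555]
contact_force: [-19.3, -30.7, 6.8]
opening: 0.0
```

```bash
python3 - <<'E'
from h import *
st()
E
```

```text
t 19.7833 tcpG [ -85.4 -171.2  132.6] F g [-11.0, -34.6, 6.8] open 0.0
```

step_arm(rows=[[[0, 0, 0], [-8, 0, 0], 1], [[0, 0, 0], [-28, 0, 0], 1], [[0, 0, 0], [-55, -10, 0], 1], [[0, 0, 0], [-70, -45, 0], 1], [[0, 0, 0], [-70, -85, 0], 1], [[0, 0, 0], [-70, -120, 0], 1], [[0, 0, 0], [-60, -150, 0], 1], [[0, 0, 0], [-60, -165, 0], 1], [[0, 0, 0], [-60, -170, 0], 1]])

```text
time: 20.53
eef_pos: [0.4389, -0.3421, 0.3046]
tcp_rot: [0.561, 0.434, -0.433, -0.557]
contact_force: [-1.3, 0.8, -0.2]
opening: 0.002
```

```bash
python3 - <<'E'
from h import *
from scipy.optimize import least_squares
st();snap('wrist','w15');snap('scene','s15');snap('top','t15')
p,d,c=load('s15')
cv2.imwrite('pics/s15z.png',cv2.resize(p[100:300,120:340][:,:,::-1],None,fx=3,fy=3,interpolation=cv2.INTER_CUBIC))
for f in('w15','t15','s15'):
    p,d,c=load(f);W=world(d,c);P=p.astype(int);D=W-HUB;gx=D@xg*1000+50;gy=D@yg*1000;z=W[...,2]*1000
    k=(P.max(-1)<75)&(d>0)&(abs(gx+85)<22)&(gy<-115)&(gy>-200)&(z>100)&(z<200)
    if k.sum()>10: print(f,'dark',k.sum(),np.percentile(gy[k],[3,50,97]).round(1),np.percentile(z[k],[3,50,97]).round(1))
    yel=(P[...,0]>140)&(P[...,1]>120)&(P[...,2]<90)&(d>0)&(z>180)&(abs(gy)<12)&(gx>-98)&(gx<-70)
    if yel.sum()>5: print(f,'hood',np.percentile(z[yel],[20,50,80]).round(1))
    red=(P[...,0]>120)&(P[...,1]<80)&(P[...,2]<80)&(d>0)&(z>129)&(z<160)&(gy>60)&(gy<250)
    if red.sum()>10: print(f,'ball',np.median(gx[red]),np.median(gy[red]),red.sum())
E
```

```text
t 20.5333 tcpG [ -84.1 -223.5  304.6] F g [-1.5, 0.5, -0.2] open 0.002
w15 dark 753 [-156.2 -142.4 -116.7] [136.3 143.6 149.7]
w15 hood [236.4 237.  237.4]
t15 dark 105 [-151.5 -136.8 -116.9] [138.  144.5 152.6]
t15 ball -84.92187009366461 126.0406351329067 65
s15 hood [236.4 237.  237.8]
s15 ball -71.65540522736748 111.25611609224799 136
```

View pics/w15.png

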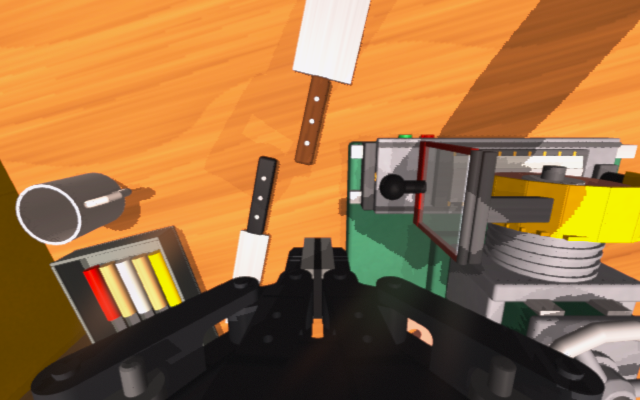

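View pics/s15z.png

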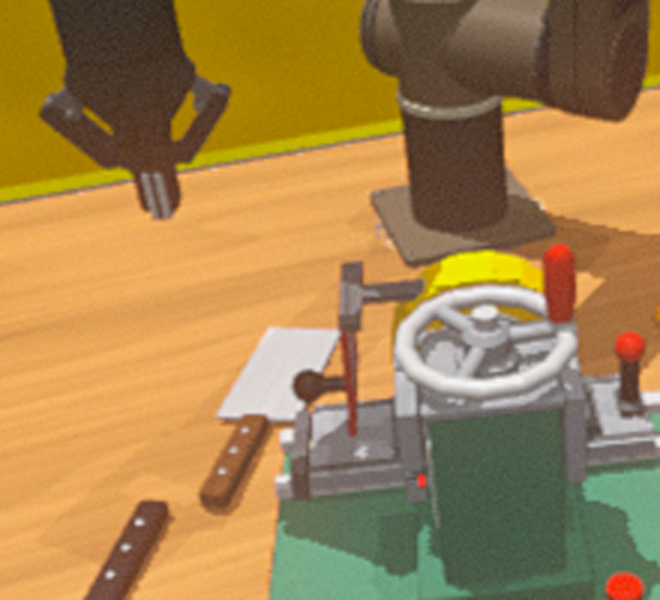

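```bash
python3 - <<'E'
from h import *
from scipy.optimize import least_squares
p,d,c=load('w15');W=world(d,c);P=p.astype(int);D=W-HUB;gx=D@xg*1000+50;gy=D@yg*1000;z=W[...,2]*1000
k=(P.max(-1)<75)&(d>0)&(abs(gx+85)<22)&(gy<-130)&(gy>-165)&(z>115)&(z<160)
q=W[k];r=least_squares(lambda s:np.linalg.norm(q-s,axis=1)-.014,np.median(q,0)-[0,0,.01],loss='soft_l1',f_scale=.001)
g=toG(r.x);print(g)
print(min((np.hypot(g[1]+104+86*np.sin(t)+36*np.cos(t),g[2]-220.3-36*np.sin(t)+86*np.cos(t)),t) for t in np.arange(-.2,1.7,.01)))
# panel red edge angle
k=(P[...,0]>90)&(P[...,1]<50)&(P[...,2]<50)&(d>0)&(abs(gx+85)<60)&(gy<-80)&(gy>-150)&(z>100)&(z<230)
print(k.sum(),np.polyfit(z[k],gy[k],1))
E
```

```text
[ -84.38780546 -143.71896985  135.5720048 ]
(np.float64(0.3888075336386595), np.float64(0.0400000000000002))
147 [ 7.55828402e-02 -1.21307583e+02]
```

```bash
python3 - <<'E'
from h import *
st();print(ctrl.sign_off())
E
```

```text
t 20.6833 tcpG [ -85.7 -223.2  299.1] F g [0.4, 0.3, -0.7] open 0.001
the job is handed in; nothing more can be done
None
```

The grinder is set up for its first pass and handed in at about 20.7 s of the 72 s allowed. No verdict was reported. By my last checks everything is within tolerance.

- **Carriage:** I pushed it against its end stop, where the force rose to 27 N. The red ball moved 79 mm, to about 125–126 mm left of the wheel's centre; home is 125 mm.
- **Head:** The screw bit after about 210° of slack, with the force going from 1 N to 7 N. I stopped at about 1.97 turns after that by crank angle. The hood top went from 252.6 mm to 237 mm, so the head is about 15.7 mm down against the 16 ± 1.6 mm wanted, with about 3 mm left above the blade.
- **Guard:** I pushed the knob down and then in until it stopped at 34 N. The knob's position gives about 0.04 rad. A rougher fit to the panel's edge gives 0.076 rad. The two disagree somewhat, but both are under 0.12.
- **Other items:** I touched nothing else on the bench. The knives look unmoved in the last pictures; I did not measure the loose items individually. The gripper was clear of everything at hand-in, with wrist force near zero.

Two things went wrong on the way:
- My first grip on the crank slipped along the pads, with up to about 37 N of force. I let go and pushed the crank with the closed fingers instead.
- On the second turn the fingers slid inside the crank (about 40 N on the wrist), so I backed off and took it up again.

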